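# Load a reglet in the trimming clamp and run the foot down with the fine knob

## Robot

A 6-joint arm with a two-finger parallel gripper is mounted at the origin on a cart in front of the work surface, level with it; the furniture and walls round the work are solid. World frame = base frame: x ahead of the robot, y to its left, z up, the work surface at z = 0. Lengths are in mm, angles in degrees, forces in N, time in s.
With the tool pointing down it reaches from about 350 to 850 mm from the base axis. Payload 8.1 kg.
Tool frame: the origin (TCP) lies between the finger pads; the fingertips stand 22 mm ahead of it and the grasp point (between the pads) lies 3 mm ahead of it; z points along the fingers, y is the direction in which the jaws open and shut (so a half turn about z gives the same grasp; the last joint's range is limited). The gripper opens to 85 mm and grips with 20 to 120 N. Pads are 22 mm wide; open, the fingers measure 114 mm over their backs; the gripper's body (76 mm by 85 mm) begins 54 mm behind the grasp point. The pads swing forward as they close: fully open they stand 13 mm farther back than shut.
Start: joints at [-73.018, 7.471, 85.268, -0, 87.261, -4.893], TCP at [223.575, -556.794, 253.292] pointing down, gripper open.
Joint ranges: [-169.43, 169.43], [-51.17, 129.36], [1.28, 143.12], [-76.62, 256.62], [0, 156.53], [-152.29, 152.29]. Speed limits (degrees/s): [136.94, 136.94, 159.86, 180, 180, 180].

## Interface

Orientations are given as [roll, pitch, yaw] about the fixed x, y, z axes, in that order (R = Rz(yaw) Ry(pitch) Rx(roll)).
In Python, from bench import r gives the robot as it stands.
- The arm moves only by the tool drive_tool, never from a script. Its argument "moves" is a list of rows, each a list of 2 entries, a list of its own where there are three numbers: the shift along the world's x, y, z in mm, then the turn about the world's z in degrees. A call has exactly 8 rows; each row is the pose to reach, as a shift and turn from the pose commanded when the call began; what a row does not reach only later rows make up. A row lasts 1/12 s, in which the tool goes at most 41.7 mm and 7.16 degrees, less where a joint would pass 70% of its speed; a pose out of reach is approached as far as the arm can. A call with a gripper value outside its range is refused whole. "fingers" is the finger opening in mm, from 0 to 85.4, set as the call begins (left out, the last holds). The fingers move at their own pace and stop on an object; "squeeze" is the grip in N (left out, the last holds). Time passes only in rows, so rows that repeat a pose let the fingers close, or fill a call up. It gives the time, the measured TCP pose, the force and the opening at its end, in the units of the state.
- r.sense(): the state, without advancing time (a new reading comes with each control period).
- r.snapshot(name): name is "scene" or "top"; returns a dict with "pixels" (420x560x3 uint8, red, green, blue), "camera_matrix" (3x3 intrinsics, pixels), "k1" (the pictures are not rectified: a ray, as slopes to the right and down, at radius r is drawn at 1 + k1 r^2 times it, then the intrinsics apply), "xyz" and "orientation" of the camera in the world. Camera axes: x right, y down, z forward; pixel columns grow to the right and rows downward; lengths in mm; the calibration is good to about 2 mm. A picture is of the moment at which its call begins. There is no depth.
- r.hand_in(): hands the job in, once; it reports no verdict.
The state is a dict: "time": time; "joint_pos": joint angles; "qd": joint speeds; "joint_efforts": joint torques, N m; "tool_pos": TCP position; "tcp_rot": TCP orientation; "ft_force": force on the tool from outside, world axes, zero at the start; "wrist_torque": the same for the moment, N m; "finger_gap": finger opening in mm.
Only numpy, scipy, OpenCV 4.12 (cv2) and the standard library are available. Lean on these libraries where they do the work, as an engineer would, in place of code of your own. Each camera call takes 0.05 s, during which the arm holds its last target.

## Task

Lay the loose wooden reglet on the bed of the trimming clamp, slide it in under the foot until its end is fully home against the end stop, and let go. Then turn only the small upper knob clockwise until you feel the foot come to bear on the reglet, and about 25 degrees further, so that it is held firmly without being crushed. The wide ring right under the knob is already set: do not let it turn, and leave the things lying around where they are.

Things in the scene. Friction and masses are not known exactly. Their poses are not given: they have to be found in the camera images.
- trim_clamp: Grey trimming clamp, fixed. Origin: on the table under its bed, at the middle of the reglet's final place. y runs along the bed to the end stop, z up; its post stands on the +x side. Bed 62 mm wide, from y = -130 to +110 mm, top 12 mm above the table. The head overhangs y = +27 to +83 mm, 69 to 136 mm above the table, with the spindle and foot below it.
- stop_face (a point): Middle of the end stop's face, 100 mm from the clamp's origin along its y, 8 mm above the bed. The stop is 15 mm tall. The reglet is fully home when its leading end meets this face.
- rail_mouth (a point): On the bed's top, midway between the flared mouths of two dark guide rails (10 mm tall), 16 mm before the clamp's origin (y = -16 mm): 52 mm apart here, narrowing to 34 mm at y = +12 mm, then straight to the end stop. Because of the head, set the reglet down with its leading end no further than y = +15 mm, then slide it in.
- reglet_centre (a point): Centre (half-way up) of the loose wooden reglet, a plain bar 30 mm wide (x), 200 mm long (y), 16 mm high, about 69 g; either end may lead. Fully home, its centre is at y = 0 in the clamp's frame. To keep clear of the head, hold it about 50 mm behind its centre.
- knob_grip (a point): On the axis of the small fine knob, half-way up it, 126 mm above the table, above the spindle (y = +55 mm in the clamp's frame). The knob is dark, round, upright, 28 mm in diameter and 20 mm high, and stands on the wide ring, whose top is 10 mm below this point.
- fine_knob (a joint): Angle of the fine knob (rad): 0 at the start, grows clockwise seen from above, ends at 2.7. Turns against an even friction of about 0.22 N m (less is felt while paused) and stays where it is left. Lowers the spindle 10 mm per rad. When the foot meets the reglet the torque steps up by about 0.06 N m, then rises by 0.15 N m per rad.
- ring_lug (a point): On top of the single lug of the wide coarse ring: aluminium, 52 mm in diameter, 13 mm high, its top face 116 mm above the table, on the knob's axis. This point is 28 mm from the axis. The ring turns very easily (0.015 N m) and must stay as it is.
- spindle: Steel spindle below the head, lowered by the fine knob; origin on the axis, 42 mm above the table at the start. Its stem carries the sprung foot (22 mm across). The stem's setting differs each time and is not measured: the foot starts 3 to 14 mm above the reglet's top. It bears with 6 N at first touch and 1.5 N more per mm of spindle travel (15 N per rad of the knob).
- ink_tin: Round tin of ink, 88 mm across, 47 mm high, a bystander; origin under its centre.
- type_brush: Wooden brush, 40 x 177 x 42 mm, a bystander; origin under its centre.
- quoin_key: Steel T-shaped key, 70 x 105 x 10 mm, a bystander; origin under its centre.

How it is judged (in metres and radians):
On the way, in this order (a step that is already met when the one before it is completed fails the run):
1. the reglet lies on the bed, home against the end stop, the foot not yet on it (horizontal distance between reglet_centre and trim_clamp below 0.005 m and z of reglet_centre in the frame of trim_clamp between 0.017 and 0.023 m and angle between the y axis of reglet_centre and the y axis of trim_clamp, either way round below 0.1 rad and contact force between reglet and spindle below 0.5 N), for 0.2 s.
2. the foot bears on the reglet (contact force between reglet and spindle above 7.5 N), for 0.2 s.
At the end, for the whole second after the job is handed in: The reglet lies flat on the bed between the rails with its centre within 5 mm of the fully home place, at rest, with the foot bearing on it with 7.5 to 18 N (6 to 46 degrees of the knob past first touch), and the wide ring's lug is within 3 mm of where it was (horizontal distance between reglet_centre and trim_clamp below 0.005 m and z of reglet_centre in the frame of trim_clamp between 0.017 and 0.023 m and angle between the y axis of reglet_centre and the y axis of trim_clamp, either way round below 0.1 rad and contact force between reglet and spindle between 7.5 and 18 N and distance of ring_lug from where it was at the start of the episode below 0.003 m and linear speed of reglet below 0.01 m/s).
It fails at once if the reglet is crushed: the foot bears on it with more than 18 N (contact force between reglet and spindle above 18 N).
It fails at once if the wide ring is turned (its lug moves more than 3 mm) (distance of ring_lug from where it was at the start of the episode above 0.003 m).
It fails at once if a bystander is shifted more than 20 mm (distance of any of ink_tin, type_brush, quoin_key from where it was at the start of the episode above 0.02 m).
It also fails if it takes over 72 s, if anything falls off the work surface, if the arm or the gripper's body presses on something with over 40 N, if the wrist force passes 120 N, or if a joint passes its speed limit or range.

## Working session

There is one attempt and no reset: what is moved stays moved. The work goes in short steps, Python scripts to look and compute and a tool call to move; the robot and the scene stay as the last step left them, time stands still between calls to the robot, and variables do not carry over. Pictures are saved under pics/ and viewed, and the job is handed in when it is done.

Besides the shell and the picture viewer there is one more tool, called as a command line: name --argument value ..., lists and objects as JSON in quotes. drive_tool: Moves the arm, as the interface text tells. Its arguments: {"type":"object","properties":{"moves":{"type":"array","items":{"type":"array"}},"fingers":{"type":"number"},"squeeze":{"type":"number"}},"required":["moves"]}

```bash
mkdir -p pics; cat > h.py <<'E'
from bench import r
import numpy as np, cv2
from scipy.spatial.transform import Rotation as R
def snap(cam,name):
    s=r.snapshot(cam); cv2.imwrite(f'pics/{name}.png',cv2.cvtColor(s['pixels'],cv2.COLOR_RGB2BGR)); np.savez(f'pics/{name}.npz',**{k:np.array(v) for k,v in s.items()}); return s
def load(name): return dict(np.load(f'pics/{name}.npz'))
def rot(s):
    o=np.array(s['orientation'],float)
    return o if o.shape==(3,3) else R.from_euler('xyz',o,degrees=True).as_matrix()
def proj(s,P):
    P=np.atleast_2d(P).astype(float); c=(P-np.array(s['xyz']))@rot(s)
    m=c[:,:2]/c[:,2:]; m=m*(1+float(s['k1'])*(m**2).sum(1,keepdims=True))
    K=np.array(s['camera_matrix']); return m@K[:2,:2].T+K[:2,2]
def unproj(s,uv,z):
    K=np.array(s['camera_matrix']); d=(np.atleast_2d(uv).astype(float)-K[:2,2])/np.array([K[0,0],K[1,1]])
    m=d.copy()
    for _ in range(30): m=d/(1+float(s['k1'])*(m**2).sum(1,keepdims=True))
    ray=np.c_[m,np.ones(len(m))]@rot(s).T; o=np.array(s['xyz'])
    return o+ray*((z-o[2])/ray[:,2:])
E
python3 - <<'E'
from h import *
for c in('scene','top'):
    s=snap(c,c+'0'); print(c,s['camera_matrix'],s['k1'],s['xyz'],s['orientation'])
print(r.sense())
E
```

```text
scene [[511.62532203   0.         275.13417866]
 [  0.         511.62532203 211.89145587]
 [  0.           0.           1.        ]] -0.019176557666666497 [ 298.5137101  1317.14192124 1026.73387135] [-125.30725567   -0.74998901 -164.6358034 ]
top [[433.49741471   0.         279.48092699]
 [  0.         433.49741471 208.75961214]
 [  0.           0.           1.        ]] -0.02774920947505232 [ 547.63384316   54.66999646 1148.86664256] [-177.00500018    0.37440624  -90.2980164 ]
{'time': 0.1, 'joint_pos': array([-7.30163135e+01,  7.51114069e+00,  8.53239090e+01,  1.56596185e-03,
        8.72623633e+01, -4.89225916e+00]), 'qd': array([-0.06511209, -0.14971145, -0.12030097,  0.16604223, -0.04860358,
       -0.08953213]), 'joint_efforts': array([ 2.22264345e-03, -5.70951319e+01, -5.01942301e+01, -1.93187097e-04,
        8.13948456e-03, -4.43319902e-05]), 'tool_pos': array([ 223.45909662, -556.33194317,  252.33722788]), 'tcp_rot': array([-1.79903075e+02, -9.86594236e-03,  2.18758611e+01]), 'ft_force': array([0.60777488, 0.12585141, 0.573529  ]), 'wrist_torque': array([-0.01894497, -0.01339677, -0.03886782]), 'finger_gap': 85.42008129421572}
```

View pics/scene0.png

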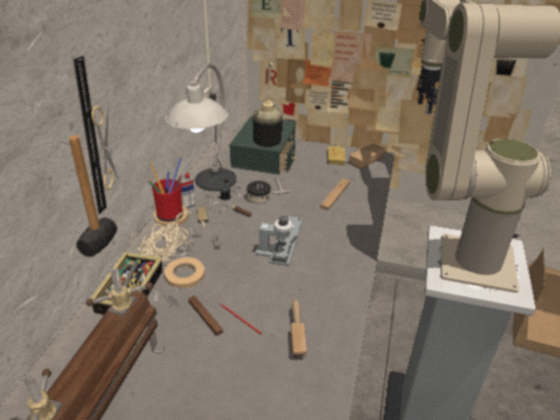

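View pics/top0.png

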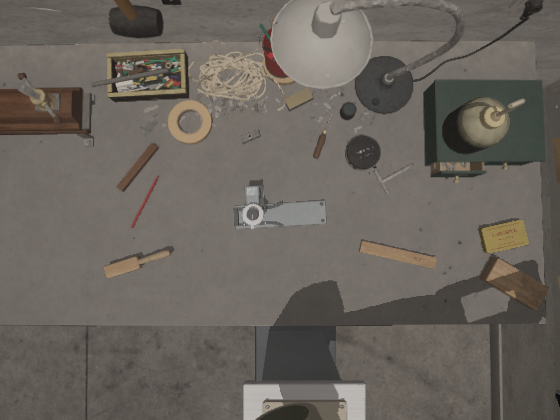

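Clamp at about (280,214) in the top view with its head on the left (+y); reglet at about (398,254); brush (138,263), tin (362,152), key (392,178). Zooming in for edges.

```bash
python3 - <<'E'
import cv2
a=cv2.imread('pics/top0.png')
cv2.imwrite('pics/z1.png',cv2.resize(a[165:245,225:340],None,fx=6.9,fy=6.9,interpolation=cv2.INTER_CUBIC))
cv2.imwrite('pics/z2.png',cv2.resize(a[225:285,345:450],None,fx=7.5,fy=7.5,interpolation=cv2.INTER_CUBIC))
b=cv2.imread('pics/scene0.png')
cv2.imwrite('pics/z3.png',cv2.resize(b[170:270,240:370],None,fx=6,fy=6,interpolation=cv2.INTER_CUBIC))
E
```

```text
(no output)
```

View pics/z1.png

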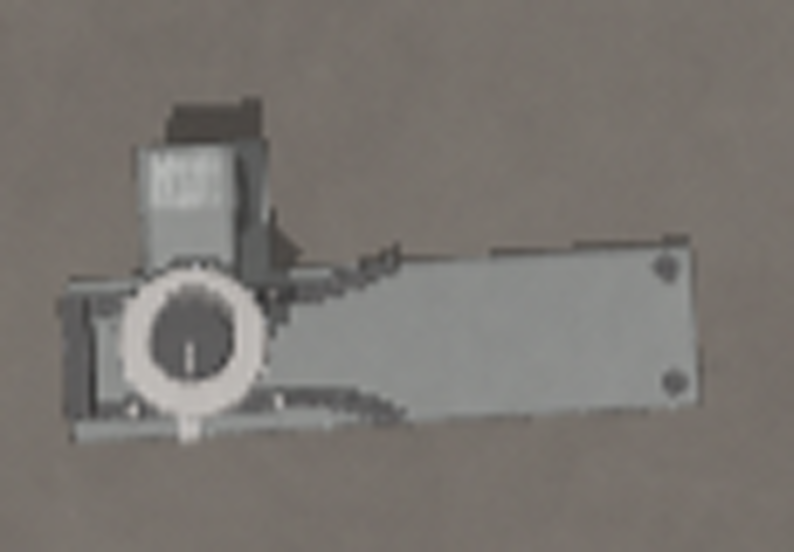

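View pics/z2.png

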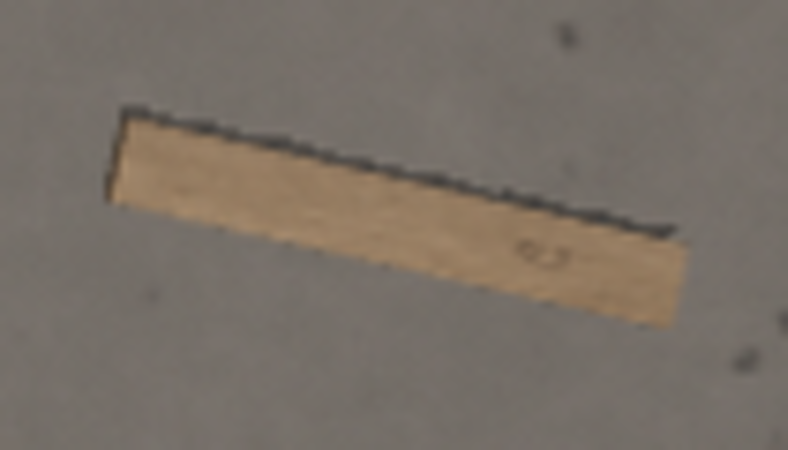

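View pics/z3.png

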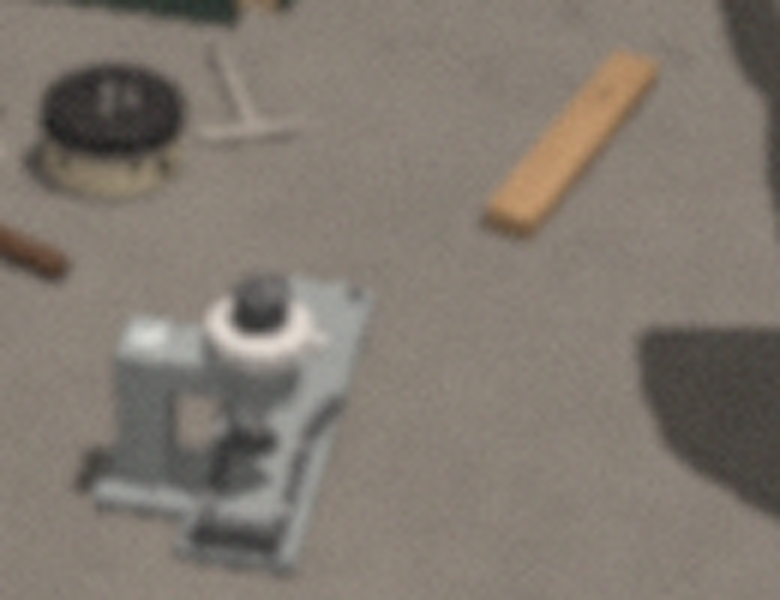

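```bash
cat > fit.py <<'E'
from h import *
from scipy.optimize import least_squares
t=load('top0'); s=load('scene0')
def zz(p,off,f): return np.array(off)+(np.array(p,float)+.5)/f-.5
regT=zz([(130,117),(112,202),(668,328),(688,243)],(345,225),7.5)
print(unproj(t,regT,16).round(1))
regS=zz([(618,52),(660,64),(530,222),(490,207)],(240,170),6)
print('scene reg',unproj(s,regS,16).round(1))
bedT=zz([(690,248),(700,403),(75,438)],(225,165),6.9); print('bed',unproj(t,bedT,12).round(1))
kT=zz([(191,336)],(225,165),6.9); print('knob',unproj(t,kT,136).round(1)); 
rT=zz([(193,339)],(225,165),6.9); print('ring',unproj(t,rT,116).round(1)); 
kS=zz([(262,287)],(240,170),6); print('knobS',unproj(s,kS,136).round(1));
rS=zz([(259,329)],(240,170),6); print('ringS',unproj(s,rS,116).round(1)); 
bS=zz([(372,292),(292,575),(180,552)],(240,170),6); print('bedS',unproj(s,bS,12).round(1)); 
# fit reglet rect
def rect(x,hw,hl,z):
    c,sn=np.cos(x[2]),np.sin(x[2]);L=np.array([[hw,hl],[-hw,hl],[-hw,-hl],[hw,-hl]])
    return np.c_[x[0]+c*L[:,0]-sn*L[:,1],x[1]+sn*L[:,0]+c*L[:,1],np.full(4,z)]
f=lambda x:(proj(t,rect(x,15,100,16))-regT).ravel()
o=least_squares(f,[470,-210,.2]);print('reg fit',o.x,np.degrees(o.x[2]),o.fun.round(2))
def cl(x,P):
    c,sn=np.cos(x[2]),np.sin(x[2]);P=np.array(P,float)
    return np.c_[x[0]+c*P[:,0]-sn*P[:,1],x[1]+sn*P[:,0]+c*P[:,1],P[:,2]]
Pt=[(31,-130,12),(-31,-130,12),(-31,110,12),(0,55,136),(0,55,116)]; ut=np.r_[bedT,kT,rT]
g=lambda x:(proj(t,cl(x,Pt))-ut).ravel()
o=least_squares(g,[530,50,0]);print('clamp',o.x,np.degrees(o.x[2]),o.fun.round(2)); 
Ps=[(-31,-130,12),(-31,110,12),(31,110,12),(0,55,136),(0,55,116)];us=np.r_[bS[:1],bS[1:],kS,rS]
print('scene residual',(proj(s,cl(o.x,Ps))-us).round(2))
print(cl(o.x,[(0,0,0),(0,55,126),(-28,55,116),(0,100,20)]).round(1))
E
python3 fit.py
```

```text
[[ 523.8 -152.7   16. ]
 [ 494.4 -146.    16. ]
 [ 449.5 -338.7   16. ]
 [ 478.9 -346.3   16. ]]
scene reg [[ 477.5 -347.1   16. ]
 [ 449.8 -340.3   16. ]
 [ 496.2 -145.3   16. ]
 [ 521.5 -153.9   16. ]]
bed [[628.2 -56.8  12. ]
 [569.2 -60.   12. ]
 [557.1 177.6  12. ]]
knob [[590.5 124.8 136. ]]
ring [[590.3 125.5 116. ]]
knobS [[589.9 121.8 136. ]]
ringS [[588.9 129.7 116. ]]
bedS [[569.8 -57.5  12. ]
 [554.3 188.1  12. ]
 [612.7 186.9  12. ]]
reg fit [ 4.86640666e+02 -2.45894905e+02 -2.28331087e-01] -13.082407589864868 [-0.3  -0.04 -0.35 -0.11  0.48  0.05  0.17  0.1 ]
clamp [5.92874010e+02 7.04454751e+01 4.60233617e-02] 2.6369443835526503 [ 0.44 -0.62  0.33  0.49 -0.51  0.11 -0.26  0.05  0.03 -0.04]
scene residual [[ 0.78 -0.46]
 [-0.08 -2.1 ]
 [-1.48 -1.44]
 [-0.46  0.66]
 [-0.1  -0.92]]
[[592.9  70.4   0. ]
 [590.3 125.4 126. ]
 [562.4 124.1 116. ]
 [588.3 170.3  20. ]]
```

drive_tool --moves '[[[35, 36, 0], 7], [[70, 73, 0], 14], [[105, 109, 0], 21], [[140, 146, 0], 28], [[175, 182, -10], 35], [[205, 214, -30], 42], [[232, 242, -50], 49], [[251.8, 262.2, -70], 55]]' --fingers 85 --squeeze 40

```text
time: 0.77
tool_pos: [449.6, -321.4, 203.7]
tcp_rot: [179.9, 0.1, 77.3]
ft_force: [0.9, 0.0, 0.2]
finger_gap: 84.7
```

```bash
python3 - <<'E'
from h import *
s=r.sense(); print(s['time'],s['tool_pos'],s['tcp_rot'],s['joint_pos'])
E
```

```text
0.7667 [ 449.63938504 -321.44832546  203.66834337] [1.79888738e+02 5.22430998e-02 7.72508339e+01] [-4.08800928e+01  1.68124362e+00  9.65902592e+01  6.45605200e-03
  8.16057465e+01 -2.81319130e+01]
```

drive_tool --moves '[[[0, 0, -30], 0], [[0, 0, -60], 0], [[0, 0, -90], 0], [[0, 0, -110], 0], [[0, 0, -125], 0], [[0, 0, -125], 0], [[0, 0, -125], 0], [[0, 0, -125], 0]]'

```text
time: 1.43
tool_pos: [448.5, -323.4, 79.3]
tcp_rot: [179.9, 0.0, 76.9]
ft_force: [0.5, 0.4, 0.3]
finger_gap: 85.2
```

```bash
python3 - <<'E'
from h import *
s=snap('top','top1'); st=r.sense(); print(st['tool_pos'],st['tcp_rot'],st['ft_force'])
cv2.imwrite('pics/z4.png',cv2.resize(cv2.imread('pics/top1.png')[205:305,330:460],None,fx=6,fy=6,interpolation=cv2.INTER_CUBIC))
E
```

```text
[ 448.84196514 -323.71803428   79.81973917] [1.79880072e+02 6.43489054e-02 7.68682031e+01] [-0.21483723  0.81150413  0.22230471]
```

View pics/z4.png

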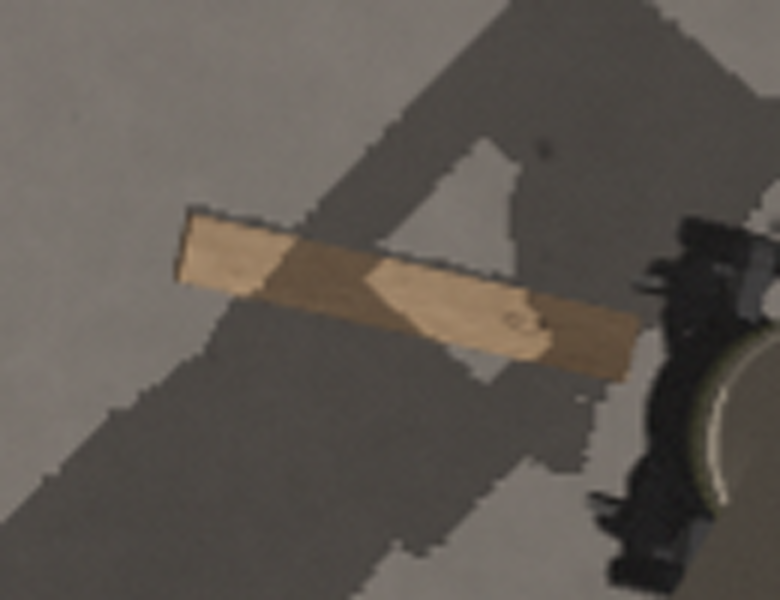

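The arm had not caught up (rows are truncated); the reglet is undisturbed with the gripper to its right. Correcting, then descending.

drive_tool --moves '[[[13, 15, 0], 0], [[26.5, 29, 0], 0], [[26.5, 29, 0], 0], [[26.5, 29, -15], 0], [[26.5, 29, -30], 0], [[26.5, 29, -45], 0], [[26.5, 29, -54], 0], [[26.5, 29, -54], 0]]'

```text
time: 2.15
tool_pos: [473.5, -293.6, 22.9]
tcp_rot: [-179.9, -0.0, 76.9]
ft_force: [-0.5, -0.3, 0.1]
finger_gap: 85.0
```

drive_tool --moves '[[[0, 0, 0], 0], [[0, 0, 0], 0], [[0, 0, 0], 0], [[0, 0, 0], 0], [[0, 0, 0], 0], [[0, 0, 0], 0], [[0, 0, 0], 0], [[0, 0, 0], 0]]' --fingers 20 --squeeze 40

```text
time: 2.82
tool_pos: [475.3, -294.5, 25.3]
tcp_rot: [179.9, 0.0, 76.9]
ft_force: [-0.7, 0.2, 5.2]
finger_gap: 28.7
```

drive_tool --moves '[[[0, 0, 10], 0], [[0, 0, 25], 0], [[0, 0, 40], 0], [[0, 0, 55], 0], [[10, 20, 60], 4], [[25, 45, 60], 8], [[40, 70, 60], 12], [[40, 70, 60], 15.8]]'

```text
time: 3.48
tool_pos: [516.5, -220.1, 85.1]
tcp_rot: [179.9, -0.1, 93.0]
ft_force: [0.4, 0.4, -0.8]
finger_gap: 28.7
```

drive_tool --moves '[[[14, 25, 0], 0], [[28, 50, 0], 0], [[42, 75, 0], 0], [[56, 100, 0], 0], [[70, 125, 0], 0], [[84.4, 150, 0], 0], [[84.4, 150, 0], 0], [[84.4, 150, 0], 0]]'

```text
time: 4.15
tool_pos: [599.3, -72.4, 84.5]
tcp_rot: [-180.0, -0.0, 92.8]
ft_force: [0.5, -0.5, -1.2]
finger_gap: 28.9
```

```bash
python3 - <<'E'
from h import *
s=snap('top','top2'); snap('scene','scene2');st=r.sense(); print(st['tool_pos'],st['tcp_rot'],st['ft_force'],st['finger_gap'])
a=cv2.resize(cv2.imread('pics/top2.png')[165:265,225:355],None,fx=6,fy=6,interpolation=cv2.INTER_CUBIC)
cv2.imwrite('pics/z5.png',a)
b=cv2.resize(cv2.imread('pics/scene2.png')[150:270,230:390],None,fx=5,fy=5,interpolation=cv2.INTER_CUBIC)
cv2.imwrite('pics/z6.png',b)
E
```

```text
[598.53659303 -74.20493107  84.25636516] [-1.79964291e+02  1.48440120e-02  9.26976938e+01] [ 0.07231043  0.04073154 -0.40154272] 29.004990648844988
```

View pics/z5.png

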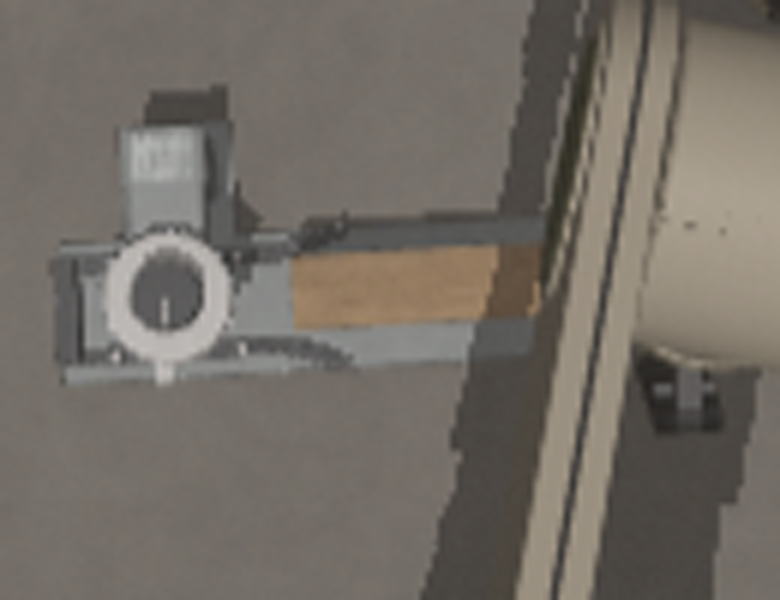

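View pics/z6.png

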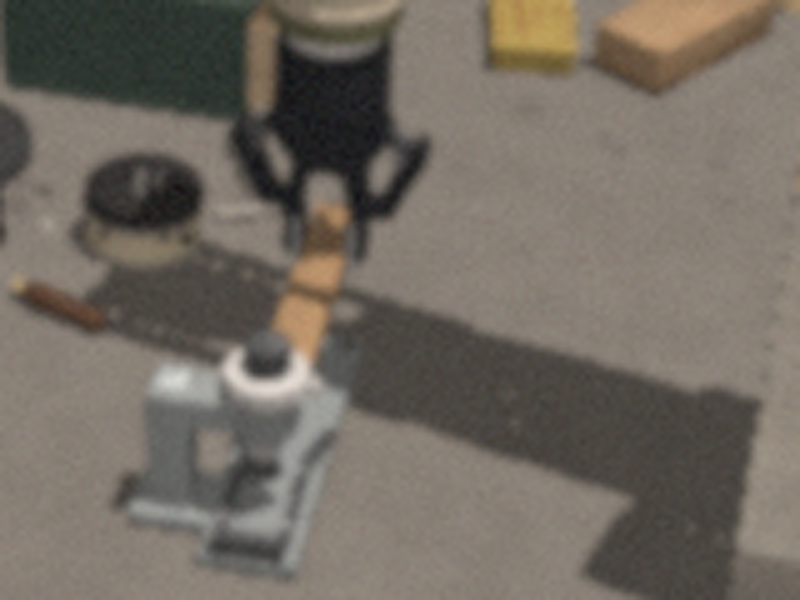

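Reglet held level, leading end at about (294,293) in the zoom, just before the ring, and roughly parallel to the bed. Checking its lateral position and yaw in the clamp frame.

```bash
python3 - <<'E'
from h import *
t=load('top2')
zz=lambda p:np.array((225,165))+(np.array(p,float)+.5)/6-.5
W=unproj(t,zz([(292,257),(296,328),(480,247.5),(470,322)]),75.5); print(W.round(1))
y=np.radians(2.7); d=W[:,:2]-[592.9,70.4]
print(np.c_[d@[np.cos(y),np.sin(y)],d@[-np.sin(y),np.cos(y)]].round(1))
for a,b in((0,2),(1,3)): e=W[a]-W[b]; print(np.degrees(np.arctan2(-e[0],e[1])))
E
```

```text
[[607.3  76.8  75.5]
 [577.9  75.3  75.5]
 [610.8  -0.9  75.5]
 [580.    3.5  75.5]]
[[ 14.6   5.7]
 [-14.8   5.6]
 [ 14.5 -72.1]
 [-16.1 -66.2]]
2.578551326912294
1.66495738562754
```

drive_tool --moves '[[[0, 0, -15], 0], [[0, 0, -30], 0], [[0, 0, -38], 0], [[0, 0, -43], 0], [[0, 0, -46], 0], [[0, 0, -47.5], 0], [[0, 0, -47.5], 0], [[0, 0, -47.5], 0]]'

```text
time: 4.92
tool_pos: [599.5, -74.3, 37.5]
tcp_rot: [179.9, 0.0, 92.7]
ft_force: [-0.1, -0.4, -1.3]
finger_gap: 29.0
```

drive_tool --moves '[[[0, 0, 0], 0], [[-0.4, 8, 0], 0], [[-0.8, 16, 0], 0], [[-1.1, 24, 0], 0], [[-1.5, 32, 0], 0], [[-1.9, 40, 0], 0], [[-1.9, 40, 0], 0], [[-1.9, 40, 0], 0]]'

```text
time: 5.58
tool_pos: [597.4, -31.8, 37.3]
tcp_rot: [179.9, -0.1, 92.8]
ft_force: [-0.5, 3.2, 5.2]
finger_gap: 29.1
```

drive_tool --moves '[[[-0.4, 8, 0], 0], [[-0.8, 16, 0], 0], [[-1.1, 24, 0], 0], [[-1.5, 32, 0], 0], [[-1.9, 40, 0], 0], [[-2.1, 44, 0], 0], [[-2.1, 44, 0], 0], [[-2.1, 44, 0], 0]]'

```text
time: 6.25
tool_pos: [595.3, 11.8, 37.3]
tcp_rot: [179.9, -0.1, 92.7]
ft_force: [-0.2, 1.9, 6.6]
finger_gap: 28.9
```

drive_tool --moves '[[[-0.1, 1, 0], 0], [[-0.1, 2, 0], 0], [[-0.1, 3, 0], 0], [[-0.2, 4, 0], 0], [[-0.2, 5, 0], 0], [[-0.2, 6, 0], 0], [[-0.3, 7, 0], 0], [[-0.3, 7, 0], 0]]'

```text
time: 6.92
tool_pos: [595.1, 17.7, 37.3]
tcp_rot: [179.9, 0.0, 92.7]
ft_force: [0.2, -2.5, 6.0]
finger_gap: 29.1
```

drive_tool --moves '[[[0, 0.5, 0], 0], [[0, 1, 0], 0], [[0, 1.5, 0], 0], [[0, 2, 0], 0], [[-0.1, 2.5, 0], 0], [[-0.1, 3, 0], 0], [[-0.1, 3, 0], 0], [[-0.1, 3, 0], 0]]'

```text
time: 7.58
tool_pos: [595.0, 20.6, 37.3]
tcp_rot: [179.9, 0.0, 92.7]
ft_force: [-0.3, -2.5, 5.6]
finger_gap: 28.8
```

drive_tool --moves '[[[0, 0.5, 0], 0], [[0, 1, 0], 0], [[0, 1.5, 0], 0], [[0, 2, 0], 0], [[-0.1, 2.5, 0], 0], [[-0.1, 3, 0], 0], [[-0.1, 3, 0], 0], [[-0.1, 3, 0], 0]]'

```text
time: 8.25
tool_pos: [595.0, 21.4, 37.3]
tcp_rot: [179.9, 0.2, 92.7]
ft_force: [-0.7, -13.3, 4.4]
finger_gap: 28.6
```

drive_tool --moves '[[[0, 0.5, 0], 0], [[0, 1, 0], 0], [[0, 1.5, 0], 0], [[0, 1.5, 0], 0], [[0, 1.5, 0], 0], [[0, 0, 0], 0], [[0, -1, 0], 0], [[0, -1, 0], 0]]'

```text
time: 8.92
tool_pos: [595.0, 21.3, 37.3]
tcp_rot: [179.9, 0.1, 92.7]
ft_force: [1.2, -7.6, 3.8]
finger_gap: 28.9
```

drive_tool --moves '[[[0, 0, 0], 0], [[0, 0, 0], 0], [[0, 0, 0], 0], [[0, 0, 0], 0], [[0, 0, 0], 0], [[0, 0, 8], 0], [[0, 0, 20], 0], [[0, 0, 35], 0]]' --fingers 60

```text
time: 9.58
tool_pos: [593.8, 22.2, 72.0]
tcp_rot: [-179.9, -0.0, 92.7]
ft_force: [0.2, 0.3, -0.5]
finger_gap: 60.2
```

drive_tool --moves '[[[0, -5, 30], 0], [[0, -20, 60], 0], [[0, -45, 90], 0], [[0, -75, 115], 0], [[0, -105, 130], 0], [[0, -130, 140], 0], [[0, -130, 140], 0], [[0, -130, 140], 0]]' --fingers 85

```text
time: 10.25
tool_pos: [595.1, -109.4, 214.1]
tcp_rot: [179.8, 0.0, 92.5]
ft_force: [0.4, 1.0, -0.4]
finger_gap: 84.3
```

```bash
python3 - <<'E'
from h import *
s=snap('top','top3'); snap('scene','scene3');st=r.sense(); print(st['tool_pos'],st['tcp_rot'],st['ft_force'],st['wrist_torque'])
a=cv2.resize(cv2.imread('pics/top3.png')[165:265,225:355],None,fx=6,fy=6,interpolation=cv2.INTER_CUBIC)
cv2.imwrite('pics/z7.png',a)
b=cv2.resize(cv2.imread('pics/scene3.png')[200:275,240:320],None,fx=8,fy=8,interpolation=cv2.INTER_CUBIC)
cv2.imwrite('pics/z8.png',b)
E
```

```text
[ 594.24635969 -107.3467671   211.89641408] [-1.79999043e+02 -2.89875560e-02  9.26654045e+01] [-0.09754774  0.8280915  -0.06763167] [-0.02918191 -0.04580051  0.02855637]
```

View pics/z7.png

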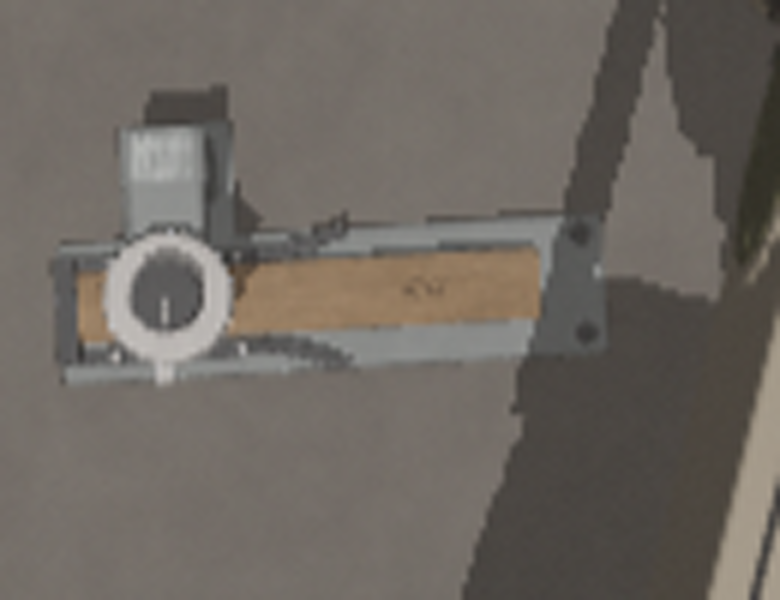

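View pics/z8.png

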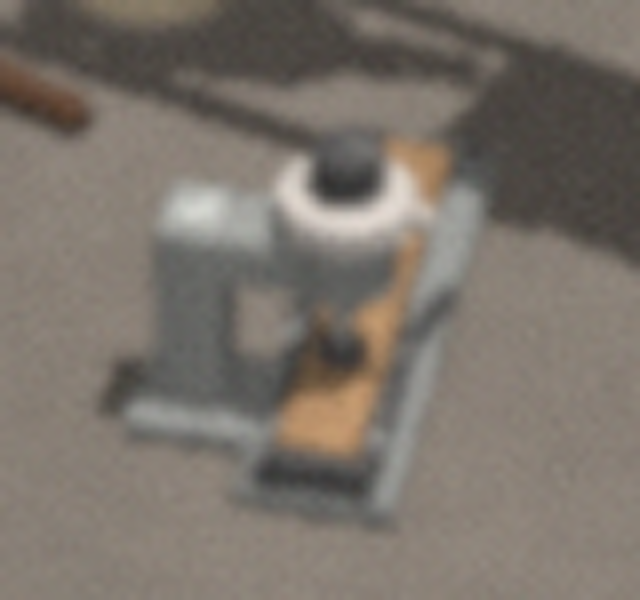

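Reglet is home against the stop (leading end at (78,305), trailing end (540,282)); the foot is still clear of it. Moving over the knob.

drive_tool --moves '[[[-1, 35, 0], 0], [[-1, 70, 0], 0], [[-2, 105, 0], 0], [[-3, 140, 0], 0], [[-4, 175, 0], 0], [[-4.5, 205, 0], 0], [[-4.5, 225, 0], 0], [[-4.5, 233.5, 0], 0]]' --fingers 50

```text
time: 11.02
tool_pos: [588.5, 130.0, 210.9]
tcp_rot: [-179.9, -0.1, 92.9]
ft_force: [1.0, -0.0, 1.3]
finger_gap: 50.3
```

drive_tool --moves '[[[0, 0, -10], 0], [[0, 0, -20], 0], [[0, 0, -30], 0], [[0, 0, -40], 0], [[0, 0, -40], 0], [[0, 0, -40], 0], [[0, 0, -40], 0], [[0, 0, -40], 0]]'

```text
time: 11.68
tool_pos: [590.5, 125.2, 172.4]
tcp_rot: [179.9, -0.0, 92.6]
ft_force: [0.6, -0.6, -0.1]
finger_gap: 49.8
```

```bash
python3 - <<'E'
from h import *
st=r.sense(); print(st['tool_pos'],st['tcp_rot'],st['ft_force'],st['wrist_torque'],st['joint_pos'])
snap('scene','scene4');st=r.sense(); print(st['tool_pos'],st['tcp_rot'],st['ft_force'],st['wrist_torque'])
b=cv2.resize(cv2.imread('pics/scene4.png')[160:275,220:340],None,fx=5,fy=5,interpolation=cv2.INTER_CUBIC)
cv2.imwrite('pics/z9.png',b)
E
```

```text
[590.46324633 125.1543311  172.43047435] [ 1.79934947e+02 -3.54331379e-03  9.26334346e+01] [ 0.64780671 -0.55277591 -0.09922067] [-0.00762636 -0.00056816  0.03733545] [ 7.10206740e+00  1.08267685e+01  9.01018450e+01 -1.56470680e-03
  7.90062547e+01  4.46893234e+00]
[590.50416138 125.35182229 172.56782145] [ 1.79920368e+02 -8.14684243e-03  9.26504033e+01] [ 0.08128865 -0.5774456   0.0283016 ] [-0.00472022 -0.06428011 -0.0075308 ]
```

View pics/z9.png

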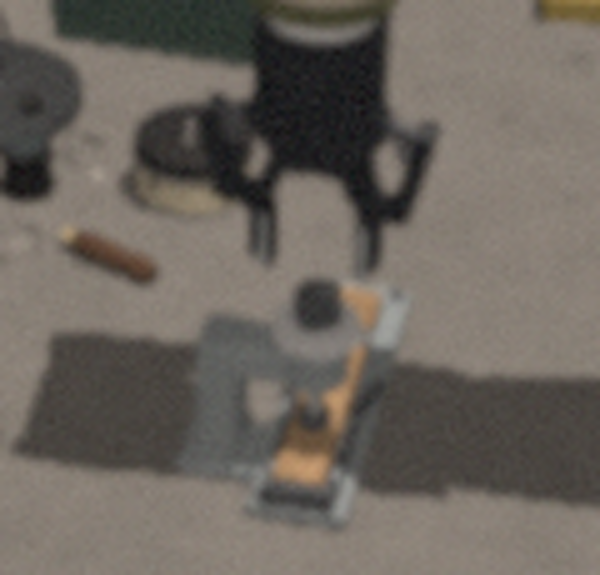

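Gripper is centred over the knob at z≈172. Lowering and gripping.

drive_tool --moves '[[[-0.2, 0.3, -8], 0], [[-0.2, 0.3, -16], 0], [[-0.2, 0.3, -23], 0], [[-0.2, 0.3, -28], 0], [[-0.2, 0.3, -30.5], 0], [[-0.2, 0.3, -30.5], 0], [[-0.2, 0.3, -30.5], 0], [[-0.2, 0.3, -30.5], 0]]'

```text
time: 12.4
tool_pos: [589.9, 125.9, 141.5]
tcp_rot: [180.0, -0.0, 92.7]
ft_force: [-0.3, -0.8, 0.3]
finger_gap: 49.7
```

drive_tool --moves '[[[0, 0, 0], 0], [[0, 0, 0], 0], [[0, 0, 0], 0], [[0, 0, 0], 0], [[0, 0, 0], 0], [[0, 0, 0], 0], [[0, 0, 0], 0], [[0, 0, 0], 0]]' --fingers 15 --squeeze 60

```text
time: 13.07
tool_pos: [588.4, 125.9, 142.1]
tcp_rot: [-179.8, 0.0, 92.7]
ft_force: [-11.5, -0.8, 11.3]
finger_gap: 24.3
```

```bash
cat > tq.py <<'E'
from h import *
import sys
n=int(sys.argv[1]) if len(sys.argv)>1 else 0
st=r.sense(); print('t%.2f'%st['time'],st['tool_pos'].round(1),'yaw %.2f'%st['tcp_rot'][2],st['ft_force'].round(1),'gap %.1f'%st['finger_gap'],'MOVING tz %.3f'%st['wrist_torque'][2],'j6eff %.3f'%st['joint_efforts'][5])
T=[];E=[]
for i in range(n):
    r.snapshot('top'); q=r.sense(); T.append(q['wrist_torque'][2]);E.append(q['joint_efforts'][5])
if n: print(np.round(T,3),'mean %.3f'%np.mean(T),np.round(E,3), q['tcp_rot'][2].round(2))
E
python3 tq.py 4
```

```text
t13.07 [588.4 125.9 142.1] yaw 92.69 [-11.5  -0.8  11.3] gap 24.3 MOVING tz -0.005 j6eff -0.004
[ 0.063 -0.001 -0.032  0.014] mean 0.011 [-0.004 -0.004 -0.004 -0.004] 92.69
```

drive_tool --moves '[[[-0.6, 0, 0.3], 0], [[-1.2, 0, 0.6], 0], [[-1.8, 0, 1], 0], [[-1.8, 0, 1], 0], [[-1.8, 0, 1], 0], [[-1.8, 0, 1], 0], [[-1.8, 0, 1], 0], [[-1.8, 0, 1], 0]]'

```text
time: 13.93
tool_pos: [588.1, 125.9, 142.3]
tcp_rot: [180.0, 0.0, 92.7]
ft_force: [1.1, -0.4, -0.4]
finger_gap: 24.3
```

```bash
python3 tq.py 1; python3 - <<'E'
from h import *
snap('scene','scene5')
b=cv2.resize(cv2.imread('pics/scene5.png')[170:270,230:330],None,fx=6,fy=6,interpolation=cv2.INTER_CUBIC)
cv2.imwrite('pics/z10.png',b)
E
```

```text
t13.93 [588.1 125.9 142.3] yaw 92.67 [ 1.1 -0.4 -0.4] gap 24.3 MOVING tz 0.034 j6eff 0.025
[0.047] mean 0.047 [0.024] 92.67
```

View pics/z10.png

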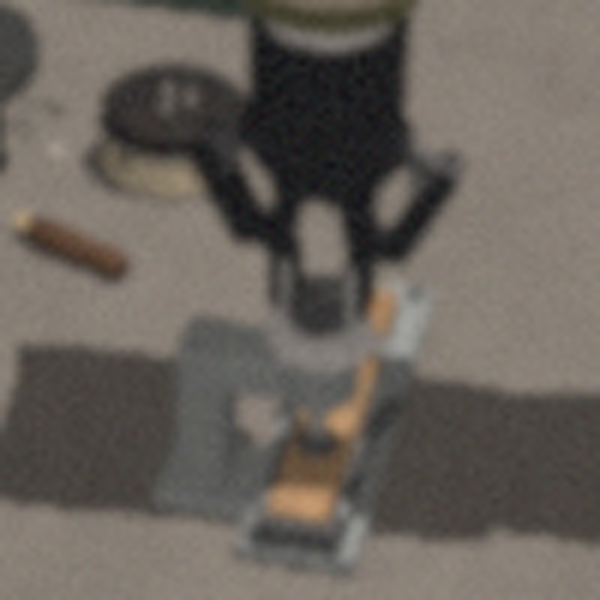

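Pads hold the knob squarely, tips clear of the ring, lateral force near zero. Starting the turn (clockwise = negative yaw).

drive_tool --moves '[[[0, 0, 0], -1], [[0, 0, 0], -2], [[0, 0, 0], -3], [[0, 0, 0], -4], [[0, 0, 0], -5], [[0, 0, 0], -6], [[0, 0, 0], -7], [[0, 0, 0], -8]]'

```text
time: 14.7
tool_pos: [588.2, 125.9, 142.3]
tcp_rot: [180.0, -0.0, 84.6]
ft_force: [5.7, -0.3, -2.8]
finger_gap: 24.5
```

```bash
python3 tq.py 2
```

```text
t14.70 [588.2 125.9 142.3] yaw 84.57 [ 5.7 -0.3 -2.8] gap 24.5 MOVING tz 0.220 j6eff -0.224
[0.069 0.022] mean 0.045 [-0.206  0.463] 84.6
```

drive_tool --moves '[[[0.3, 0, 0], -1], [[0.5, 0, 0], -2], [[0.5, 0, 0], -3], [[0.5, 0, 0], -4], [[0.5, 0, 0], -5], [[0.5, 0, 0], -6], [[0.5, 0, 0], -7], [[0.5, 0, 0], -8]]'

```text
time: 15.47
tool_pos: [588.3, 125.9, 142.2]
tcp_rot: [-180.0, 0.0, 76.6]
ft_force: [0.9, -0.4, 0.9]
finger_gap: 24.4
```

```bash
python3 tq.py
```

```text
t15.47 [588.3 125.9 142.2] yaw 76.57 [ 0.9 -0.4  0.9] gap 24.4 MOVING tz 0.279 j6eff -0.226
```

drive_tool --moves '[[[0, 0, 0], -1], [[0, 0, 0], -2], [[0, 0, 0], -3], [[0, 0, 0], -4], [[0, 0, 0], -5], [[0, 0, 0], -6], [[0, 0, 0], -7], [[0, 0, 0], -8]]'

```text
time: 16.13
tool_pos: [588.3, 125.9, 142.2]
tcp_rot: [-180.0, 0.0, 68.6]
ft_force: [-0.5, -0.9, 2.3]
finger_gap: 24.3
```

```bash
python3 tq.py
```

```text
t16.13 [588.3 125.9 142.2] yaw 68.58 [-0.5 -0.9  2.3] gap 24.3 MOVING tz 0.188 j6eff -0.227
```

drive_tool --moves '[[[0, 0, 0], -1], [[0, 0, 0], -2], [[0, 0, 0], -3], [[0, 0, 0], -4], [[0, 0, 0], -5], [[0, 0, 0], -6], [[0, 0, 0], -7], [[0, 0, 0], -8]]'

```text
time: 16.8
tool_pos: [588.4, 125.9, 142.2]
tcp_rot: [-180.0, 0.0, 60.6]
ft_force: [-0.7, -1.6, 3.5]
finger_gap: 24.5
```

```bash
python3 tq.py
```

```text
t16.80 [588.4 125.9 142.2] yaw 60.58 [-0.7 -1.6  3.5] gap 24.5 MOVING tz 0.210 j6eff -0.227
```

drive_tool --moves '[[[0, 0, 0], -1], [[0, 0, 0], -2], [[0, 0, 0], -3], [[0, 0, 0], -4], [[0, 0, 0], -5], [[0, 0, 0], -6], [[0, 0, 0], -7], [[0, 0, 0], -8]]'

```text
time: 17.47
tool_pos: [588.5, 125.8, 142.2]
tcp_rot: [180.0, 0.0, 52.6]
ft_force: [-1.2, -2.2, 1.9]
finger_gap: 24.4
```

```bash
python3 tq.py
```

```text
t17.47 [588.5 125.8 142.2] yaw 52.57 [-1.2 -2.2  1.9] gap 24.4 MOVING tz 0.165 j6eff -0.226
```

drive_tool --moves '[[[0, -0.3, 0], -1], [[0, -0.3, 0], -2], [[0, -0.3, 0], -3], [[0, -0.3, 0], -4], [[0, -0.3, 0], -5], [[0, -0.3, 0], -6], [[0, -0.3, 0], -7], [[0, -0.3, 0], -8]]'

```text
time: 18.13
tool_pos: [588.5, 125.7, 142.2]
tcp_rot: [-180.0, -0.0, 44.6]
ft_force: [0.9, 0.9, 1.0]
finger_gap: 24.6
```

```bash
python3 tq.py; python3 - <<'E'
from h import *
snap('scene','scene6')
f=lambda n:cv2.resize(cv2.imread(f'pics/{n}.png')[215:270,250:310],None,fx=6.5,fy=6.5,interpolation=cv2.INTER_CUBIC)
cv2.imwrite('pics/z11.png',np.hstack([f('scene5'),f('scene6')]))
E
```

```text
t18.13 [588.5 125.7 142.2] yaw 44.58 [0.9 0.9 1. ] gap 24.6 MOVING tz 0.212 j6eff -0.227
```

View pics/z11.png

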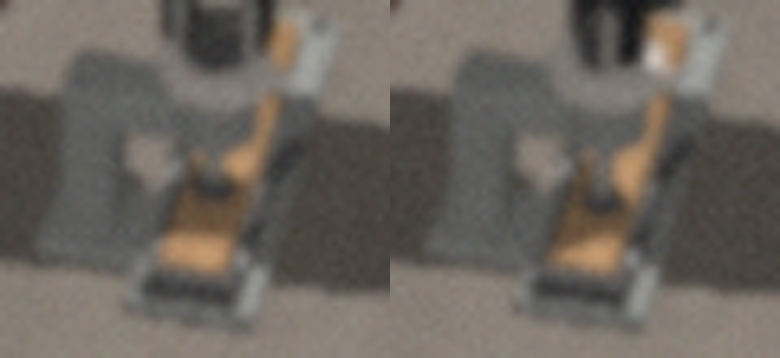

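The foot has come down visibly (foot at row ~187 → ~205) and torque is still the plain friction; ring lug appears at the same place. Continuing.

drive_tool --moves '[[[0, 0, 0], -1], [[0, 0, 0], -2], [[0, 0, 0], -3], [[0, 0, 0], -4], [[0, 0, 0], -5], [[0, 0, 0], -6], [[0, 0, 0], -7], [[0, 0, 0], -8]]'

```text
time: 18.85
tool_pos: [588.5, 125.7, 142.2]
tcp_rot: [180.0, -0.0, 36.6]
ft_force: [2.4, 1.9, 0.8]
finger_gap: 24.4
```

```bash
python3 tq.py
```

```text
t18.85 [588.5 125.7 142.2] yaw 36.58 [2.4 1.9 0.8] gap 24.4 MOVING tz 0.237 j6eff -0.157
```

drive_tool --moves '[[[0, 0, 0], -1], [[0, 0, 0], -2], [[0, 0, 0], -3], [[0, 0, 0], -4], [[0, 0, 0], -5], [[0, 0, 0], -6], [[0, 0, 0], -7], [[0, 0, 0], -8]]'

```text
time: 19.52
tool_pos: [588.5, 125.6, 142.2]
tcp_rot: [180.0, -0.0, 28.6]
ft_force: [3.9, 3.1, -0.6]
finger_gap: 24.1
```

```bash
python3 tq.py
```

```text
t19.52 [588.5 125.6 142.2] yaw 28.58 [ 3.9  3.1 -0.6] gap 24.1 MOVING tz 0.278 j6eff -0.136
```

Effort stepped by 0.07 N m between yaw 44.6 and 36.6, then rose 0.021 over 8° (0.15 N m/rad): touch at yaw ≈ 40.5. Target yaw ≈ 15.5, i.e. 13° more.

drive_tool --moves '[[[0.3, 0.2, 0], -1], [[0.3, 0.2, 0], -2], [[0.3, 0.2, 0], -3], [[0.3, 0.2, 0], -4], [[0.3, 0.2, 0], -5], [[0.3, 0.2, 0], -6], [[0.3, 0.2, 0], -7], [[0.3, 0.2, 0], -8]]'

```text
time: 20.18
tool_pos: [588.6, 125.6, 142.2]
tcp_rot: [180.0, 0.0, 20.6]
ft_force: [0.7, 0.1, 2.3]
finger_gap: 24.5
```

```bash
python3 tq.py
```

```text
t20.18 [588.6 125.6 142.2] yaw 20.57 [0.7 0.1 2.3] gap 24.5 MOVING tz 0.359 j6eff -0.116
```

drive_tool --moves '[[[0, 0, 0], -0.6], [[0, 0, 0], -1.2], [[0, 0, 0], -1.9], [[0, 0, 0], -2.5], [[0, 0, 0], -3.1], [[0, 0, 0], -3.8], [[0, 0, 0], -4.4], [[0, 0, 0], -5]]'

```text
time: 20.85
tool_pos: [588.7, 125.6, 142.2]
tcp_rot: [180.0, 0.0, 15.6]
ft_force: [-0.4, -2.3, 3.9]
finger_gap: 24.0
```

```bash
python3 tq.py
```

```text
t20.85 [588.7 125.6 142.2] yaw 15.61 [-0.4 -2.3  3.9] gap 24.0 MOVING tz 0.311 j6eff 0.085
```

drive_tool --moves '[[[0, 0, 0], 0], [[0, 0, 0], 0], [[0, 0, 0], 0], [[0, 0, 0], 0], [[0, 0, 0], 0], [[0, 0, 0], 0], [[0, 0, 0], 0], [[0, 0, 0], 0]]' --fingers 50

```text
time: 21.52
tool_pos: [588.7, 125.8, 142.2]
tcp_rot: [-180.0, -0.0, 15.7]
ft_force: [0.2, 1.4, -0.1]
finger_gap: 49.7
```

drive_tool --moves '[[[0, 0, 5], 0], [[0, 0, 12], 0], [[0, 0, 24], 0], [[0, 0, 40], 0], [[0, 0, 60], 0], [[0, 0, 80], 0], [[0, -25, 90], 0], [[0, -60, 90], 0]]'

```text
time: 22.18
tool_pos: [590.7, 67.6, 237.8]
tcp_rot: [179.9, -0.4, 15.9]
ft_force: [1.4, -0.3, 1.3]
finger_gap: 49.9
```

drive_tool --moves '[[[0, -35, 0], 0], [[0, -70, 0], 0], [[0, -105, 0], 0], [[0, -140, 0], 0], [[0, -170, 0], 0], [[0, -190, 0], 0], [[0, -190, 0], 0], [[0, -190, 0], 0]]'

```text
time: 22.85
tool_pos: [588.9, -125.4, 233.5]
tcp_rot: [180.0, -0.1, 15.5]
ft_force: [0.1, 0.1, -0.2]
finger_gap: 50.1
```

```bash
python3 tq.py; python3 - <<'E'
from h import *
snap('top','top9');snap('scene','scene9')
f=lambda n,a,b,c,d,k:cv2.resize(cv2.imread(f'pics/{n}.png')[a:b,c:d],None,fx=k,fy=k,interpolation=cv2.INTER_CUBIC)
cv2.imwrite('pics/z12.png',np.hstack([f('top0',190,235,230,280,8),f('top9',190,235,230,280,8)]))
cv2.imwrite('pics/z13.png',np.hstack([f('scene3',205,270,250,310,6.5),f('scene9',205,270,250,310,6.5)]))
E
```

```text
t22.85 [ 588.9 -125.4  233.5] yaw 15.54 [ 0.1  0.1 -0.2] gap 50.1 MOVING tz -0.010 j6eff -0.230
```

View pics/z12.png

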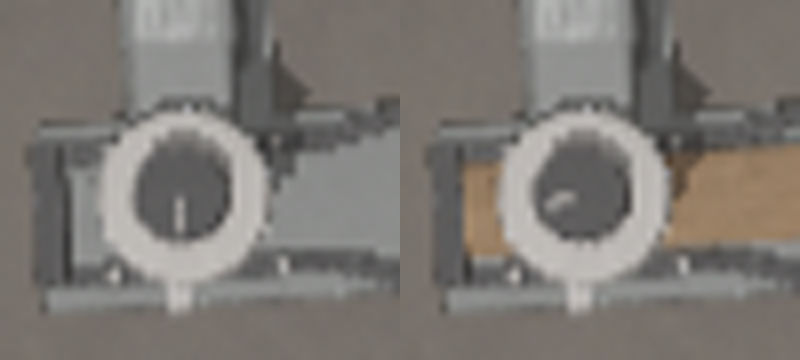

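View pics/z13.png

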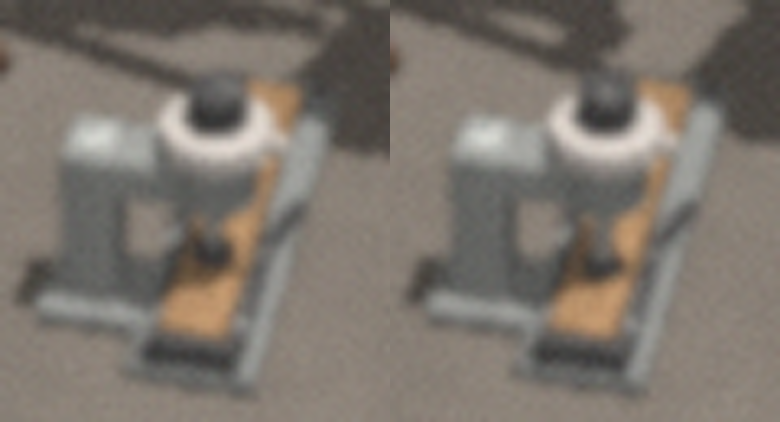

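View pics/top9.png

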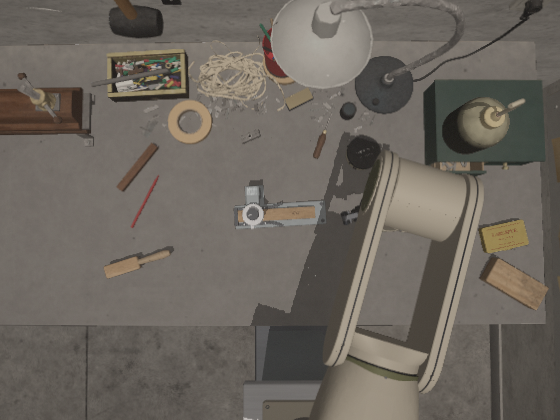

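```bash
python3 - <<'E'
from h import *
for n in('top0','top3','top9'):
    t=load(n); c=proj(t,[[590.0,125.3,136]])[0]
    g=t['pixels'].astype(float).mean(2); ys,xs=np.mgrid[0:g.shape[0],0:g.shape[1]]
    d=np.hypot(xs-c[0],ys-c[1]); m=d<4.3; w=np.clip(g-np.median(g[m])-8,0,None)*m
    W=np.c_[xs[w>0],ys[w>0]]; ww=w[w>0]; mu=(W*ww[:,None]).sum(0)/ww.sum(); v=mu-c
    print(n,c.round(1),mu.round(2),'cw from down',np.degrees(np.arctan2(-v[0],v[1])).round(1))
    print(g[int(c[1])-4:int(c[1])+6,int(c[0])-5:int(c[0])+6].astype(int))
E
```

```text
top0 [252.  213.5] [252.   215.88] cw from down 0.7
[[182 139 101  93  97  93  91  94  99  94 120]
 [153  97  92  91  91  92  91  91  91  85 102]
 [123  91  91  91  91  92  92  91  91  90  78]
 [100  91  90  91  91  92  90  91  91  93  87]
 [ 92  91  93  92  93  94  93  94  93  92  93]
 [ 92  92  93  93  94 113  93  93  93  92  93]
 [ 93  93  94  94  94 156  92  92  94  93  92]
 [ 93  92  93  92  94 149  92  93  93  93  82]
 [122  94  93  93  95 160  94  94  93  94  69]
 [174 131  92  93  94 149  92  92  90  79 141]]
top3 [252.  213.5] [252.   215.87] cw from down 0.7
[[181 137 100  92  93  93  89  92  96  92 118]
 [152  96  90  90  90  90  90  89  89  84 101]
 [121  90  89  91  89  91  89  90  90  89  76]
 [ 99  90  89  92  90  90  90  90  91  89  85]
 [ 91  89  91  92  92  92  91  92  91  90  92]
 [ 92  92  91  91  94 112  92  91  91  93  92]
 [ 92  91  92  93  93 155  90  91  91  92  92]
 [ 91  92  92  92  93 147  91  92  92  92  81]
 [120  92  92  92  94 158  92  93  91  92  68]
 [173 131  91  91  92 147  91  91  89  77 140]]
top9 [252.  213.5] [249.8  214.47] cw from down 65.7
[[184 148 101  92  91  91  91  91 102 109 119]
 [168 104  92  92  92  91  91  91  93  95 101]
 [132  94  91  93  93  91  93  91  93  92  76]
 [100  93  91  93  93  92  92  92  92  93  89]
 [ 92  91  93  94  93  92  93  92  91  93  94]
 [ 91  93 133 153 134  94  92  92  92  92  94]
 [ 92 134 145 121 112  95  93  94  91  93  93]
 [ 94 111 111  93  92  93  94  93  94  94  79]
 [123  92  93  92  95  94  94  93  93  94  95]
 [175 131  94  94  95  93  94  92  90  88 146]]
```

Pointer turned about 65° (77° commanded less grip wind-up); even the pessimistic reading is 14° past touch, well inside 6–46°. Ring lug and reglet unchanged. Handing in.

```bash
python3 -c "
from bench import r
print(r.hand_in())"
```

```text
the job is handed in; nothing more can be done
None
```

The reglet is home against the end stop and clamped. I estimate the knob was left about 14 to 25° past first touch, inside the allowed 6 to 46°. I handed the job in shortly after 22.9 s on the robot's clock; no verdict is reported.

- **Reglet:** I laid it on the bed, slid it in until the stop pushed back with about 13 N, and let go. The pictures after letting go and after clamping both show its end at the stop.
- **Knob turn:** I turned the gripper 77° clockwise in total. The joint effort stepped up by 0.07 N m near tool yaw 40.5° and then rose at the expected 0.15 N m per rad. I stopped 25° past that point.
- **Check that disagreed:** The knob's pointer shows only about 65° of turn against the 77° commanded. I put the 12° difference down to the grip winding up, but some slip is possible. If all of it was lost after first touch, the foot is about 14° past touch. I had no direct reading of the foot's force.
- **Noisy readings:** The wrist torque was noisy, at 0.31 to 0.36 N m at the end against about 0.21 before touch. The last joint-effort reading (0.085 N m) was taken at a slower turn and can't be compared with the others.
- **Surroundings:** In the last pictures the ring's lug is where it was at the start. The brush and tin look undisturbed; the quoin key was hidden behind the arm in the last top view, though nothing was moved near it.

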